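# Try a vial rack under the analyser's height bar and push it home

### The arm

A 6-joint arm with a two-finger parallel gripper is mounted at the origin on the work surface. World frame = base frame: x ahead of the robot, y to its left, z up, the work surface at z = 0. Lengths are in mm, angles in rad, forces in N, time in s.
With the tool pointing down it reaches from about 250 to 800 mm from the base axis. Payload 8.5 kg.
Tool frame: the origin (TCP) lies at the very end of the fingers, on their centre line; the grasp point (between the pads) lies 19 mm behind it (env.grasp_offset is the distance from the TCP to the grasp point, in mm); y points along the fingers, z is the direction in which the jaws open and shut, and the axes are right-handed (so a half turn about y gives the same grasp; the last joint's range is limited). The gripper opens to 85 mm and grips with 20 to 120 N. Pads are 22 mm wide; open, the fingers measure 114 mm over their backs; the gripper's body (76 mm by 85 mm) begins 54 mm behind the grasp point. The pads swing forward as they close: fully open they stand 13 mm farther back than shut.
Start: joints at [1.222, 0.238, -0.013, 1.319, 0, 1.571], TCP at [179.413, 493.346, 231.276] pointing down, gripper open.
Joint ranges: [-2.66, 2.66], [-1.03, 1.9], [-1.14, 1.46], [-1.82, 2.27], [-1.45, 1.34], [-3.14, 3.14]. Speed limits (rad/s): [2.22, 2.22, 2.79, 3.14, 3.14, 3.14].

### API

Orientations are given as a 3x3 rotation matrix whose columns are the frame's x, y, z axes.
In Python, from plant import env, optics, spotter gives the robot as it stands. The module is installed in compiled form; this text tells all that it offers.
- The arm moves only by the tool send_rows, never from a script. Its argument "rows" is a list that holds one entry, the list of rows, each a list of 5 numbers: the shift along the world's x, y, z in cm, then the turn about the world's z in degrees, then the opening, from 0 (shut) to 1 (fully open). A call has 1 to 5 rows; each row shifts and turns the commanded pose from where the row before left it; what a row does not reach is not made up. A row lasts 1/12 s, in which the tool goes at most 41.7 mm and 7.16 degrees, less where a joint would pass 70% of its speed; a pose out of reach is approached as far as the arm can. A call with a gripper value outside its range is refused whole. The fingers move at their own pace and stop on an object; the grip force is fixed at half the most. Time passes only in rows, so rows that do not move let the fingers close. It gives the time, the measured TCP pose, the force and the opening at its end, in the units of the state.
- env.sense(): the state, without advancing time (a new reading comes with each control period).
- optics.camera(name): name is "scene" or "side" or "wrist"; returns (picture, depth): 400x640x3 uint8, red, green, blue; 400x640 float32, mm along the optical axis (not along the pixel's ray), 0 where there is no reading.
- optics.camera_info(name): a dict with "mtx" (3x3 intrinsics, pixels), "k1" (the pictures are not rectified: a ray, as slopes to the right and down, at radius r is drawn at 1 + k1 r^2 times it, then the intrinsics apply), "position" and "attitude" of the camera in the world; the wrist camera has in their place "T_tool_cam" (4x4, takes a point from camera to tool coordinates, whose origin is the TCP and whose axes are the tool frame's). Camera axes: x right, y up, looking along -z (the intrinsics and any distortion apply to the point x, -y, -z); pixel columns grow to the right and rows downward; lengths in mm; the calibration is good to about 2 mm. A picture is of the moment at which its call begins: read the wrist's pose just before it. camera_info takes no time and is no camera call.
- env.hand_in(): hands the job in, once; it reports no verdict.
Trained networks look in the newest picture that a camera, given by its name, has taken for a name from the list of things; names that differ only in an ending like _2 or _b are one class to them, and where a whole thing is asked for, a point or a joint stands for the part that bears it (a point fixed in the world has none). Each returns a list of dicts, best first, with "score" (0 to 1); they miss things now and then, are a little off and sometimes report something else, mostly with a low value. They report only what shows in the picture. A call takes as long as a camera call. They do not tell look-alikes from the thing itself.
- spotter.trace(camera, thing): "pixels" (400x640 bool, what is visible of it) and "at" ([column, row] in pixels, amid what is visible of it).
- spotter.landmark_of(camera, thing): "at" ([column, row] in pixels: a listed point, or the origin of a listed thing).
The state is a dict: "time_s": time; "joints": joint angles; "qvel": joint speeds; "joint_torque": joint torques, N m; "position": TCP position; "eef_rot": TCP orientation; "ft_force": force on the tool from outside, world axes, zero at the start; "ft_torque": the same for the moment, N m; "width": opening from 0.0 (shut) to 1.0 (fully open).
Only numpy, scipy, OpenCV 4.12 (cv2) and the standard library are available. Lean on these libraries where they do the work, as an engineer would, in place of code of your own. Each camera call takes 0.05 s, during which the arm holds its last target. There are 200 camera calls.

### The job

Slide the loaded vial rack by its handle into the guide lane and push it under the yellow-and-steel height bar, nose first, until it is firmly home against the rubber buffer of the end stop, then let go of it. If a vial stands too high it will catch on the bar: do not force it, but draw the rack back, gently press the vial down until it is seated, and try again. Keep the rack flat on the deck, do not jam it in the lane or ram the stop, and leave everything else where it is.

Things in the scene. Friction and masses are not known exactly. Their poses are not given: they have to be found in the camera images.
- deck: White loading deck fixed to the front of a grey analyser, on levelling feet (height varies by 6 mm). x: the direction racks are pushed, to the analyser; y left; z up. Origin under the middle of the height bar; the flat deck top is at z = +16 mm, x -435 to +150, y -100 to +100 mm. The lane for racks runs along y = 0.
- deck_plate: The flat white plate of the deck on which the rack slides; same frame as the deck.
- rails: Two fixed aluminium guide rails on the deck, same frame as the deck: a lane 50 mm wide about y = 0 from x = -100 to +130 mm, rails 14 mm high above the deck top and 10 mm thick; from x = -100 back to -131 mm they flare open to about 76 mm.
- height_bar: Fixed square steel bar 12 x 12 mm with yellow marks, across the lane at x = -6 to +6 mm of the deck, underside 68 mm and top 80 mm above the deck's top, on two posts at y = +-46 mm. Same frame as the deck.
- end_stop: Bracket fixed at the end of the lane (same frame as the deck, bracket face at x = 137 mm), with a screw-adjusted round rubber buffer facing the rack, 26 mm across, centre 20 mm above the deck top. The buffer is set differently each time: its face stands anywhere between deck x = 113 and 131 mm, and is not moved by the rack. Feel for it; home means leaning on it with some 5 to 15 N for a moment.
- rack: Loose blue rack, 0.5 to 0.8 kg loaded, on the deck before the lane. Origin: its underside below the middle vial; x to its nose, y left, z up. Block x -56 to +56 mm, 46 mm wide, top plate 44 mm high. Behind it a tail 30 mm wide, 8 mm thick, runs to x = -155 mm and carries the handle. Home: nose on the end stop's buffer (origin at deck x = 57 to 75 mm), vials past the bar, handle still before it.
- middle_vial (a point): Foot of the middle one of three amber vials in the rack, as it is when seated: rack x = 0, 8 mm above the underside. Vials at rack x = +36, 0, -36 mm, body 28 mm, flat white cap 25 mm across. Cap tops 66 mm above the underside when seated (2 mm lower than the bar) but 1 to 7 mm higher at the start. 5 N pushes a vial down in its rubber ring to its firm seat (1 mm per 20 N); over 30 N is too hard.
- rack_handle (a point): Point to grip: in the rack's handle, an upright tab at x = -136 mm of the rack, 30 mm long along the rack's x, 14 mm thick across (y), from 8 to 52 mm above the rack's underside; this point is 42 mm above the underside.
- rack_nose (a point): Middle of the rack's nose at its underside, x = +56 mm of the rack.
- spare_vial_a: Loose amber vial, 28 mm across, 58 mm high, standing on the deck to the left of the lane behind the bar; origin at its foot. Leave it.
- spare_vial_b: Loose clear vial, 28 mm across, 58 mm high, standing on the deck to the right of the lane behind the bar; origin at its foot. Leave it.
- cylinder_flask: Stoppered glass measuring cylinder with a white foot 68 mm across, 200 mm high, on the bench; origin at its foot. Leave it.
- reagent_bottle: Amber bottle with a blue cap, 68 mm across, 130 mm high, on the bench; origin at its foot. Leave it.
- beaker: Glass beaker, 72 mm across, 85 mm high, on the bench; origin at its foot. Leave it.
- can_jar: White jar, 60 mm across, 70 mm high, on the bench near the robot; origin at its foot. Leave it.
- marker: Blue marker pen, 14 mm thick, 130 mm long, lying on the bench; origin at its underside. Leave it.
- spatula: Steel spatula, 170 mm long, lying on the bench; origin at its underside. Leave it.
Not all that is in view belongs to the job. Of the things that look like the rack, the larger one is meant.

How it is judged (in metres and radians):
On the way, in this order (a step that is already met when the one before it is completed fails the run):
1. the rack stands flat in the lane with its nose beneath the bar (x of rack in the frame of deck between -0.062 and 0.04 m and y of rack in the frame of deck between -0.006 and 0.006 m and z of rack in the frame of deck below 0.019 m and angle between the x axis of rack and the x axis of deck, either way round below 0.1 rad), for 0.1 s.
2. the rack is pushed up against the end stop (at least 4 N) (contact force between rack and end_stop above 4 N and y of rack in the frame of deck between -0.006 and 0.006 m and z of rack in the frame of deck below 0.019 m and angle between the x axis of rack and the x axis of deck, either way round below 0.1 rad), for 0.1 s.
At the end, for the whole second after the job is handed in: The rack has been pushed up against the buffer and rests flat in the lane, released: nose at least 111 mm beyond the bar's middle, so all three vials have passed under the bar, within 6 mm of the lane's middle and 0.10 rad of its direction, at rest (x of rack_nose in the frame of deck above 0.111 m and y of rack in the frame of deck between -0.006 and 0.006 m and z of rack in the frame of deck below 0.019 m and angle between the x axis of rack and the x axis of deck, either way round below 0.1 rad and linear speed of rack below 0.01 m/s); the robot touches nothing.
It fails at once if the rack or a vial is forced against the height bar (over 20 N), or the hand strikes it (over 8 N) (contact force between rack and height_bar above 20 N or contact force between any of the arm, the fingers and height_bar above 8 N).
It fails at once if the rack is rammed against the end stop (over 25 N) or jammed against the guide rails (over 30 N) (contact force between rack and end_stop above 25 N or contact force between rack and rails above 30 N).
It fails at once if a vial or the rack is pressed down too hard (over 40 N on the deck plate, its own weight of up to 8 N included) (contact force between rack and deck_plate above 40 N).
It fails at once if the rack is lifted off the deck (over 8 mm) or tipped (over 0.15 rad) (z of rack in the frame of deck above 0.024 m or angle between rack's own z axis and vertical above 0.15 rad).
It fails at once if something else on the bench or deck is shifted (over 20 mm) (distance of any of spare_vial_a, spare_vial_b, cylinder_flask, reagent_bottle, beaker, can_jar, marker, spatula from where it was at the start of the episode above 0.02 m).
It also fails if it takes over 72 s, if anything falls off the work surface, if the arm or the gripper's body presses on something with over 40 N, if the wrist force passes 120 N, or if a joint passes its speed limit or range.

## Working session

There is one attempt and no reset: what is moved stays moved. The work goes in short steps, Python scripts to look and compute and a tool call to move; the robot and the scene stay as the last step left them, time stands still between calls to the robot, and variables do not carry over. Pictures are saved under pics/ and viewed, about 8 in all and at most 12, crops included, and the job is handed in when it is done.

Besides the shell and the picture viewer there is one more tool, called after ">>>" by a JSON object that holds its "op" and its "data", one argument or row to a line. send_rows: Moves the arm, as the interface text tells. Its arguments: {"type":"object","properties":{"rows":{"type":"array"}},"required":["rows"]}

```bash
mkdir -p pics
cat > h.py <<'E'
import numpy as np, cv2
from plant import env, optics, spotter
def cam(n):
    s=env.sense(); p,d=optics.camera(n); i=optics.camera_info(n)
    if n=="wrist":
        T=np.eye(4); T[:3,:3]=s["eef_rot"]; T[:3,3]=s["position"]; T=T@np.array(i["T_tool_cam"])
    else:
        T=np.eye(4); T[:3,:3]=np.array(i["attitude"]); T[:3,3]=i["position"]
    return p,d,dict(K=np.array(i["mtx"]),k1=i["k1"],T=T)
def ray(c,uv):
    uv=np.atleast_2d(np.array(uv,float)); K=c["K"]
    q=cv2.undistortPoints(uv[:,None],K,np.array([c["k1"],0,0,0.]))[:,0]
    return np.c_[q[:,0],-q[:,1],-np.ones(len(q))]@c["T"][:3,:3].T
def onz(c,uv,z):
    r=ray(c,uv); o=c["T"][:3,3]; return o+r*((z-o[2])/r[:,2])[:,None]
def dep(c,d,uv):
    uv=np.atleast_2d(uv); r=ray(c,uv); iu=np.round(uv).astype(int)
    return c["T"][:3,3]+r*d[iu[:,1],iu[:,0]][:,None]
def proj(c,P):
    P=np.atleast_2d(P); q=(P-c["T"][:3,3])@c["T"][:3,:3]; q=q*[1,-1,-1]
    return cv2.projectPoints(q,np.zeros(3),np.zeros(3),c["K"],np.array([c["k1"],0,0,0.]))[0][:,0]
def save(n,p): cv2.imwrite("pics/"+n,p[...,::-1])
E
python3 - <<'E'
from h import *
print({k:np.round(v,3) for k,v in env.sense().items()})
for n in ["scene","side"]:
    p,d,c=cam(n); save(n+"0.png",p); print(n,optics.camera_info(n))
    for t in ["rack","deck","rack_handle","rack_nose","middle_vial","height_bar"]:
        for f in (spotter.landmark_of(n,t))[:3]:
            a=f["at"]; print(t,round(f["score"],2),np.round(a),np.round(dep(c,d,a)))
E
```

```text
{'time_s': np.float64(0.0), 'joints': array([ 1.222,  0.239, -0.014,  1.319, -0.   ,  1.571]), 'qvel': array([ 0.001, -0.001,  0.001,  0.   ,  0.001, -0.001]), 'joint_torque': array([-1.0000e-03, -5.3879e+01,  3.4644e+01,  1.8000e-02, -0.0000e+00,
        0.0000e+00]), 'position': array([179.294, 492.984, 230.671]), 'eef_rot': array([[ 0.94 , -0.   ,  0.342],
       [-0.342, -0.001,  0.94 ],
       [ 0.   , -1.   , -0.001]]), 'ft_force': array([ 0.488, -0.329, -0.335]), 'ft_torque': array([0.052, 0.026, 0.027]), 'width': np.float64(0.997)}
scene {'mtx': array([[371.04602669,   0.        , 316.36134876],
       [  0.        , 371.04602669, 193.96655518],
       [  0.        ,   0.        ,   1.        ]]), 'k1': -0.0394502372027494, 'position': array([1312.38310427,  276.6661643 ,  980.46891462]), 'attitude': array([[-0.31119587, -0.71287842,  0.62845961],
       [ 0.95033918, -0.23096763,  0.20858904],
       [-0.0035448 ,  0.66216184,  0.74935247]])}
rack 0.91 [400. 180.] [[343. 271.  13.]]
rack 0.63 [331. 200.] [[532.  69.  36.]]
deck 0.57 [268. 191.] [[ 556. -150.   31.]]
rack_han
[... 649 characters left out ...]
8, -784.98628444,  924.46654206]), 'attitude': array([[ 0.86874081,  0.31588658, -0.38145128],
       [-0.49498956,  0.57955825, -0.64737746],
       [ 0.01657539,  0.75121762,  0.65984646]])}
rack 0.86 [223. 200.] [[311. 221.  31.]]
rack 0.72 [312. 214.] [[498.  11.  61.]]
deck 0.9 [355. 267.] [[ 522. -178.   17.]]
rack_handle 0.81 [210. 215.] [[253. 178.  29.]]
rack_handle 0.65 [293. 173.] [[530. 193.  68.]]
rack_handle 0.33 [356. 265.] [[  68. -785.  924.]]
rack_nose 0.72 [231. 191.] [[353. 273.   8.]]
rack_nose 0.57 [320. 225.] [[517.  -1.  19.]]
middle_vial 0.9 [227. 199.] [[328. 249.   2.]]
middle_vial 0.7 [310. 212.] [[497.  23.  60.]]
height_bar 0.84 [357. 270.] [[ 523. -189.   16.]]
```

View pics/scene0.png

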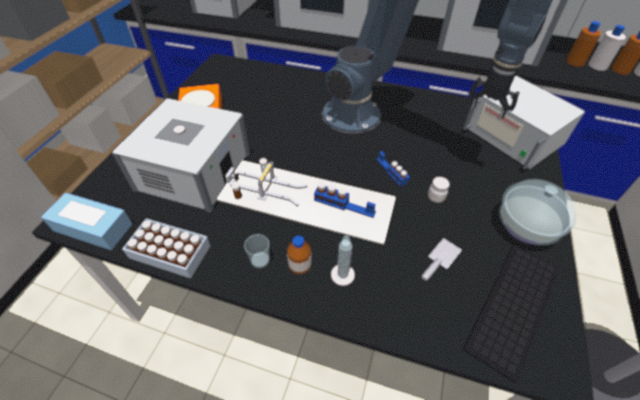

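View pics/side0.png

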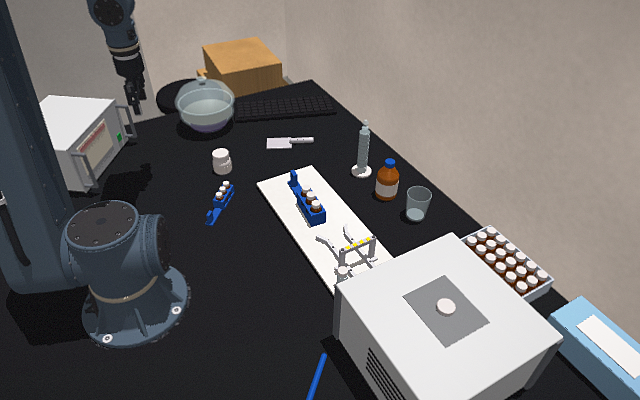

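The scene and side views show two racks. One is on the white deck (scene 345,200; side 307,200) and a smaller one is on the bench (scene 393,168; side 222,200). The deck one is larger and stands before the lane, so it fits the description. I'll confirm it in a crop and estimate the deck axis.

Run:
```python
from h import *
ims=[]
for n,box in [("scene",(210,140,420,260)),("side",(190,150,400,300))]:
    p,d,c=cam(n); x0,y0,x1,y1=box
    ims.append(cv2.resize(p[y0:y1,x0:x1],(630,int((y1-y0)*3)),interpolation=cv2.INTER_CUBIC)[:300 if n=="scene" else 300])
    v,u=np.mgrid[0:400,0:640]; uv=np.c_[u.ravel(),v.ravel()]
    P=dep(c,d,uv); I=p.reshape(-1,3)
    m=(d.ravel()>0)&(I.min(1)>150)&(P[:,2]>8)&(P[:,2]<32)&(P[:,0]>350)&(P[:,0]<750)&(P[:,1]<350)&(P[:,1]>-400)
    mm=m.reshape(400,640).astype(np.uint8); k,l,st,_=cv2.connectedComponentsWithStats(mm); b=1+st[1:,4].argmax()
    Q=P[(l.ravel()==b)]; print(n,len(Q),"z med",np.median(Q[:,2]))
    Q=onz(c,uv[l.ravel()==b],22); r=cv2.minAreaRect(Q[:,:2].astype(np.float32)); print(r,cv2.boxPoints(r).round())
    for t in ["rack","height_bar","rails","spare_vial_a","spare_vial_b","end_stop"]:
        for f in spotter.trace(n,t)[:2]:
            px=np.argwhere(f["pixels"])[:,::-1]; X=dep(c,d,px); print(t,round(f["score"],2),np.round(f["at"]),np.percentile(X,[5,50,95],axis=0).round().tolist())
save("crop.png",np.vstack(ims))
```

```text
scene 6068 z med 18.764936748959485
((535.341064453125, -21.42401123046875), (583.649658203125, 204.41917419433594), 89.78195190429688) [[ 432. -313.]
 [ 636. -314.]
 [ 639.  270.]
 [ 434.  271.]]
rack 0.69 [395. 171.] [[254.0, 182.0, -1.0], [314.0, 247.0, 24.0], [351.0, 292.0, 48.0]]
rack 0.64 [340. 203.] [[509.0, 22.0, 21.0], [533.0, 102.0, 50.0], [545.0, 213.0, 88.0]]
height_bar 0.6 [263. 181.] [[482.0, -177.0, 21.0], [564.0, -162.0, 73.0], [586.0, -156.0, 102.0]]
rails 0.86 [275. 182.] [[491.0, -263.0, 19.0], [506.0, -132.0, 30.0], [567.0, -43.0, 35.0]]
spare_vial_a 0.49 [266. 166.] [[456.0, -214.0, 37.0], [470.0, -204.0, 66.0], [476.0, -194.0, 77.0]]
spare_vial_a 0.27 [341. 202.] [[510.0, 21.0, 22.0], [533.0, 97.0, 51.0], [545.0, 210.0, 89.0]]
spare_vial_b 0.49 [266. 166.] [[456.0, -214.0, 37.0], [470.0, -204.0, 66.0], [476.0, -194.0, 77.0]]
spare_vial_b 0.27 [341. 202.] [[510.0, 21.0, 22.0], [533.0, 97.0, 51.0], [545.0, 210.0, 89.0]]
end_stop 0.7 [232. 175.] [[512.0, -311.0, 19.0], [534.0, -302.0, 39.0], [554.0, -280.0, 54.0]]
side 5017 z med 16.241759827231476
((528.22802734375, 16.532302856445312), (481.6203918457031, 197.58460998535156), 89.81918334960938) [[ 429. -224.]
 [ 626. -225.]
 [ 628.  257.]
 [ 430.  258.]]
rack 0.89 [307. 205.] [[496.0, 5.0, 19.0], [516.0, 59.0, 58.0], [539.0, 196.0, 87.0]]
height_bar 0.61 [362. 245.] [[480.0, -177.0, 23.0], [545.0, -173.0, 88.0], [581.0, -164.0, 98.0]]
rails 0.68 [352. 242.] [[488.0, -199.0, 19.0], [556.0, -108.0, 29.0], [567.0, -47.0, 33.0]]
spare_vial_a 0.56 [342. 274.] [[449.0, -224.0, 34.0], [459.0, -213.0, 70.0], [473.0, -193.0, 78.0]]
spare_vial_b 0.56 [342. 274.] [[449.0, -224.0, 34.0], [459.0, -213.0, 70.0], [473.0, -193.0, 78.0]]
```

View pics/crop.png

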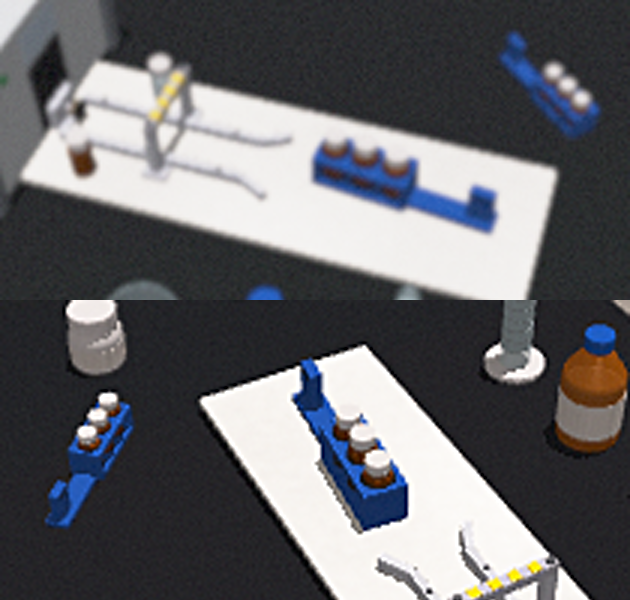

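The enlarged crop confirms it: the deck rack with its tab handle is the larger and stands before the lane. I'll go above it for a close look.

>>> {"op": "send_rows", "data": {
  "rows": [
    [[2.5,-2.8,0.3,-5,1],[2.5,-2.8,0.3,-5,1],[2.5,-2.8,0.3,-5,1],[2.5,-2.8,0.3,-5,1],[2.5,-2.8,0.3,-5,1]]
  ]
}}

```text
time_s: 1.82
position: [305.1, 352.0, 246.5]
eef_rot: [[0.705, 0.0, 0.71], [-0.71, 0.0, 0.705], [0.0, -1.0, 0.0]]
ft_force: [1.1, 1.0, 0.9]
width: 1.003
```

>>> {"op": "send_rows", "data": {
  "rows": [
    [[2.5,-2.8,0.3,-5,0],[2.5,-2.8,0.3,-5,0],[2.5,-2.8,0.3,-5,0],[2.5,-2.8,0.3,-5,0],[2.5,-2.8,0.3,-5,0]]
  ]
}}

```text
time_s: 2.23
position: [430.4, 211.7, 261.7]
eef_rot: [[0.338, 0.0, 0.941], [-0.941, 0.0, 0.338], [-0.0, -1.0, 0.0]]
ft_force: [0.7, 0.5, -0.5]
width: 0.299
```

>>> {"op": "send_rows", "data": {
  "rows": [
    [[2.5,-2.8,0.3,-5,0],[2.5,-2.8,0.3,-5,0],[2.5,-2.8,0.3,-5,0],[2.5,-2.8,0.3,-5,0],[0,0,0,0,0]]
  ]
}}

```text
time_s: 2.65
position: [533.2, 97.1, 273.1]
eef_rot: [[-0.009, 0.002, 1.0], [-1.0, -0.001, -0.009], [0.001, -1.0, 0.002]]
ft_force: [-1.9, 0.0, 0.6]
width: -0.002
```

Run:
```python
from h import *
s=env.sense(); print(s["time_s"],s["position"],s["eef_rot"].round(3),s["ft_force"].round(1),s["width"])
print(optics.camera_info("wrist"))
p,d,c=cam("wrist"); save("w1.png",p); np.savez("w1.npz",p=p,d=d,K=c["K"],k1=c["k1"],T=c["T"])
for t in ["rack","rack_handle","rack_nose","middle_vial"]:
    for f in (spotter.landmark_of("wrist",t))[:3]:
        a=f["at"]; print(t,round(f["score"],2),np.round(a),np.round(dep(c,d,a)))
```

```text
2.65 [533.17542288  97.09985549 273.07835358] [[-0.009  0.002  1.   ]
 [-1.    -0.001 -0.009]
 [ 0.001 -1.     0.002]] [-1.9  0.   0.6] -0.0017298901891241144
{'mtx': array([[330.00946259,   0.        , 319.9714045 ],
       [  0.        , 330.00946259, 194.9946432 ],
       [  0.        ,   0.        ,   1.        ]]), 'k1': 0.007732940117374849, 'T_tool_cam': array([[ 2.80791349e-04, -9.64231509e-01, -2.65061349e-01,
        -6.65207091e+01],
       [ 4.31013825e-04,  2.65061451e-01, -9.64231425e-01,
        -1.42240716e+02],
       [ 9.99999868e-01,  1.56502737e-04,  4.90024074e-04,
         8.54205831e-01],
       [ 0.00000000e+00,  0.00000000e+00,  0.00000000e+00,
         1.00000000e+00]])}
rack 0.92 [311. 188.] [[524.  77.  73.]]
rack_handle 0.95 [318.  65.] [[533. 200.  68.]]
rack_handle 0.93 [63. 86.] [[259. 184.  40.]]
rack_nose 0.56 [510. 282.] [[775. -59.  38.]]
middle_vial 0.75 [131.  21.] [[337. 249.  31.]]
```

View pics/w1.png

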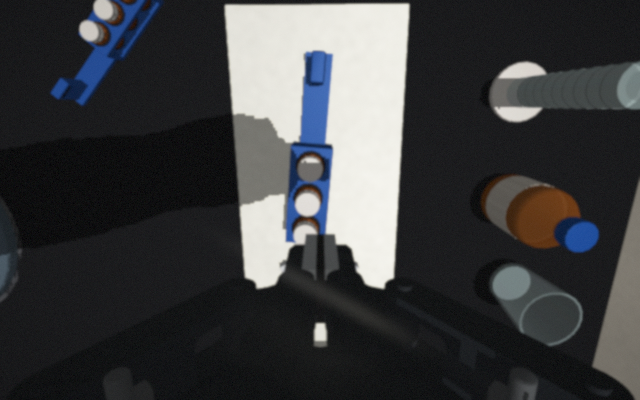

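Run:
```python
from h import *
a=np.load("w1.npz"); p,d=a["p"],a["d"]; c=dict(K=a["K"],k1=float(a["k1"]),T=a["T"])
v,u=np.mgrid[0:400,0:640]; uv=np.c_[u.ravel(),v.ravel()]; P=dep(c,d,uv); I=p.reshape(-1,3).astype(int)
inb=(d.ravel()>0)&(abs(P[:,0]-530)<60)&(P[:,1]>20)&(P[:,1]<280)&(uv[:,1]<232)
blue=inb&(I[:,2]-I[:,0]>50)
zd=np.median(P[inb&(I.min(1)>170)&(P[:,2]<35)][:,2]); print("deck z",zd)
m=blue&(P[:,2]>zd+46)&(P[:,1]>150); H=P[m]; print("handle top",len(H),H.mean(0),H.min(0),H.max(0))
m=blue&(P[:,2]>zd+38)&(P[:,1]<140); B=P[m]; print("block",B.min(0),B.max(0),np.median(B[:,2]))
m=blue&(P[:,1]<190)&(P[:,1]>125)&(P[:,2]<zd+14); B=P[m]; 
for y in range(130,190,10):
    q=B[abs(B[:,1]-y)<5]; print("tail",y,q[:,0].min().round(1),q[:,0].max().round(1),np.median(q[:,2]))
g=inb&(I.max(1)-I.min(1)<40)&(I.min(1)>70)&(P[:,2]>zd+58)
mm=g.reshape(400,640).astype(np.uint8); k,l,st,ce=cv2.connectedComponentsWithStats(mm)
for i in range(1,k):
    if st[i,4]>60:
        q=P[l.ravel()==i]; print("cap",st[i],ce[i].round(1),np.median(q,0).round(1),((q.min(0)+q.max(0))/2).round(1))
w=(I.min(1)>120).reshape(400,640)
for r in range(30,280,30):
    cs=np.where(w[r,180:460])[0]+180; E=onz(c,[[cs.min(),r],[cs.max(),r]],zd); print(r,E.round(1).tolist(),E.mean(0)[0])
```

```text
deck z 17.210479708790672
handle top 450 [532.29744824 198.93146751  68.96191097] [524.11806736 184.61694067  64.36546596] [540.24539202 213.29685777  71.62064499]
block [494.56404412  22.99838866  55.27813486] [547.32774774 121.76700876  64.67731739] 61.26214797454949
tail 130 511.1 540.5 25.13865927370145
tail 140 512.5 541.7 25.162312978980026
tail 150 514.0 542.9 25.030022612941593
tail 160 514.3 542.9 25.222638287718496
tail 170 515.6 544.1 25.368437024706225
tail 180 517.0 545.3 25.144551296062104
cap [298 156  24  26 502] [309.4 168.3] [523.3 101.2  86.1] [523.5 100.1  82. ]
cap [295 190  24  26 494] [306.8 202.4] [520.4  66.   88.6] [519.7  64.5  83.3]
cap [293 221  24  11 190] [304.8 227. ] [517.6  36.7  85. ] [516.6  35.5  81.4]
30 [[432.6, 242.6, 17.2], [631.2, 240.7, 17.2]] 531.8913704368163
60 [[433.3, 212.0, 17.2], [632.0, 210.1, 17.2]] 532.629525451854
90 [[432.9, 179.9, 17.2], [631.6, 178.0, 17.2]] 532.2550973272657
120 [[473.6, 146.0, 17.2], [631.3, 144.4, 17.2]] 552.4273355204708
150 [[548.9, 110.0, 17.2], [630.9, 109.1, 17.2]] 589.8837654991702
180 [[546.4, 72.9, 17.2], [631.7, 72.1, 17.2]] 589.0563495697957
210 [[432.4, 35.1, 17.2], [631.3, 33.1, 17.2]] 531.8323142436171
240 [[432.0, -5.8, 17.2], [630.8, -7.8, 17.2]] 531.3888619660564
270 [[431.5, -48.9, 17.2], [630.3, -51.0, 17.2]] 530.9221530256132
```

The wrist view shows the rack axis about 5° off the lane. The handle is near (532,199), the caps near (523,100), (520,65) and (517,30), and they stand about 3, 5 and 2 mm high. I'll seat the vials before pushing.

>>> {"op": "send_rows", "data": {
  "rows": [
    [[-0.5,0.2,-4,0,0],[-0.5,0.1,-4,0,0],[0,0,-4,0,0],[0,0,-4,0,0],[0,0,-1.9,0,0]]
  ]
}}

```text
time_s: 3.32
position: [516.0, 105.2, 90.4]
eef_rot: [[0.003, -0.005, 1.0], [-1.0, -0.001, 0.003], [0.001, -1.0, -0.005]]
ft_force: [0.1, -0.4, -0.2]
width: 0.003
```

>>> {"op": "send_rows", "data": {
  "rows": [
    [[0,0,-0.2,0,0],[0,0,-0.2,0,0],[0,0,-0.2,0,0],[0,0,0,0,0]]
  ]
}}

```text
time_s: 3.65
position: [520.4, 105.0, 89.8]
eef_rot: [[0.001, 0.003, 1.0], [-1.0, 0.001, 0.001], [-0.001, -1.0, 0.003]]
ft_force: [0.4, -1.6, 0.7]
width: 0.001
```

>>> {"op": "send_rows", "data": {
  "rows": [
    [[0.2,-0.4,0,0,0],[0,0,-0.2,0,0],[0,0,0,0,0],[0,0,0,0,0]]
  ]
}}

```text
time_s: 3.98
position: [521.7, 100.2, 86.7]
eef_rot: [[-0.0, 0.001, 1.0], [-1.0, 0.0, -0.0], [-0.0, -1.0, 0.001]]
ft_force: [1.7, 0.1, 2.0]
width: -0.0
```

>>> {"op": "send_rows", "data": {
  "rows": [
    [[0,0,-0.1,0,0],[0,0,0,0,0],[0,0,-0.1,0,0],[0,0,0,0,0],[0,0,0,0,0]]
  ]
}}

```text
time_s: 4.4
position: [521.7, 100.3, 84.5]
eef_rot: [[0.0, 0.001, 1.0], [-1.0, -0.0, 0.0], [0.0, -1.0, 0.001]]
ft_force: [0.5, -0.8, 4.2]
width: 0.001
```

>>> {"op": "send_rows", "data": {
  "rows": [
    [[0,0,-0.1,0,0],[0,0,0,0,0],[0,0,0,0,0]]
  ]
}}

```text
time_s: 4.65
position: [521.7, 100.3, 83.5]
eef_rot: [[0.0, 0.001, 1.0], [-1.0, -0.0, 0.0], [0.0, -1.0, 0.001]]
ft_force: [0.5, -1.2, 3.8]
width: 0.001
```

>>> {"op": "send_rows", "data": {
  "rows": [
    [[0,0,-0.05,0,0],[0,0,0,0,0],[0,0,0,0,0]]
  ]
}}

```text
time_s: 4.9
position: [521.8, 100.3, 83.3]
eef_rot: [[0.0, 0.001, 1.0], [-1.0, -0.0, 0.0], [0.0, -1.0, 0.001]]
ft_force: [-0.2, -1.0, 7.9]
width: 0.001
```

Rear vial is seated (stop felt at z=83.3). Next the middle one.

>>> {"op": "send_rows", "data": {
  "rows": [
    [[0,0,1.5,0,0],[-0.1,-1.7,0,0,0],[-0.1,-1.8,0,0,0],[0,0,-0.6,0,0],[0,0,0,0,0]]
  ]
}}

```text
time_s: 5.32
position: [518.6, 64.9, 90.7]
eef_rot: [[-0.001, -0.002, 1.0], [-1.0, 0.0, -0.001], [-0.0, -1.0, -0.002]]
ft_force: [-1.0, 0.4, -0.2]
width: 0.002
```

>>> {"op": "send_rows", "data": {
  "rows": [
    [[0,0,-0.2,0,0],[0,0,-0.2,0,0],[0,0,-0.1,0,0],[0,0,-0.1,0,0],[0,0,0,0,0]]
  ]
}}

```text
time_s: 5.73
position: [519.3, 65.7, 85.7]
eef_rot: [[0.001, -0.0, 1.0], [-1.0, -0.0, 0.001], [0.0, -1.0, -0.0]]
ft_force: [-1.4, -1.1, 3.9]
width: 0.002
```

>>> {"op": "send_rows", "data": {
  "rows": [
    [[0,0,-0.1,0,0],[0,0,0,0,0],[0,0,-0.1,0,0],[0,0,0,0,0],[0,0,0,0,0]]
  ]
}}

```text
time_s: 6.15
position: [519.4, 65.5, 83.8]
eef_rot: [[0.0, -0.0, 1.0], [-1.0, 0.0, 0.0], [-0.0, -1.0, -0.0]]
ft_force: [-1.5, -0.0, 3.7]
width: 0.004
```

>>> {"op": "send_rows", "data": {
  "rows": [
    [[0,0,-0.05,0,0],[0,0,-0.03,0,0],[0,0,0,0,0]]
  ]
}}

```text
time_s: 6.4
position: [519.5, 65.5, 83.3]
eef_rot: [[0.0, 0.0, 1.0], [-1.0, 0.0, 0.0], [-0.0, -1.0, 0.0]]
ft_force: [-2.6, 0.2, 7.9]
width: 0.003
```

>>> {"op": "send_rows", "data": {
  "rows": [
    [[0,0,1.5,0,0],[-0.1,-1.7,0,0,0],[-0.1,-1.8,0,0,0],[0,0,-0.6,0,0],[0,0,-0.3,0,0]]
  ]
}}

```text
time_s: 6.82
position: [517.3, 29.9, 88.3]
eef_rot: [[-0.001, -0.0, 1.0], [-1.0, 0.0, -0.001], [-0.0, -1.0, -0.0]]
ft_force: [-1.4, 0.6, -0.6]
width: 0.0
```

>>> {"op": "send_rows", "data": {
  "rows": [
    [[0,0,-0.1,0,0],[0,0,-0.1,0,0],[0,0,-0.1,0,0],[0,0,0,0,0],[0,0,0,0,0]]
  ]
}}

```text
time_s: 7.23
position: [517.4, 30.8, 86.0]
eef_rot: [[0.001, -0.0, 1.0], [-1.0, 0.0, 0.001], [-0.0, -1.0, -0.0]]
ft_force: [0.3, -0.1, 0.1]
width: -0.0
```

>>> {"op": "send_rows", "data": {
  "rows": [
    [[0,0,-0.1,0,0],[0,0,-0.1,0,0],[0,0,0,0,0],[0,0,0,0,0]]
  ]
}}

```text
time_s: 7.57
position: [517.5, 30.5, 84.1]
eef_rot: [[0.0, 0.0, 1.0], [-1.0, 0.0, 0.0], [-0.0, -1.0, 0.0]]
ft_force: [0.2, 1.0, 3.6]
width: 0.001
```

>>> {"op": "send_rows", "data": {
  "rows": [
    [[0,0,-0.07,0,0],[0,0,0,0,0],[0,0,0,0,0]]
  ]
}}

```text
time_s: 7.82
position: [517.6, 30.5, 83.5]
eef_rot: [[0.0, 0.0, 1.0], [-1.0, 0.0, 0.0], [-0.0, -1.0, 0.0]]
ft_force: [-0.6, 1.9, 5.7]
width: -0.003
```

All three are seated. Next I'll lift and look at the lane from above.

>>> {"op": "send_rows", "data": {
  "rows": [
    [[0,0,-0.03,0,0],[0,0,0,0,0],[0,0,4,0,0],[0,0,4,0,1],[0,-1,4,0,1]]
  ]
}}

```text
time_s: 8.23
position: [516.6, 21.0, 203.8]
eef_rot: [[0.001, -0.002, 1.0], [-1.0, -0.0, 0.001], [0.0, -1.0, -0.002]]
ft_force: [2.2, 0.7, 0.0]
width: 0.271
```

>>> {"op": "send_rows", "data": {
  "rows": [
    [[0.3,-2,3.5,0,1],[0.3,-4,0,0,1],[0.4,-4,0,0,1],[0.4,-4,0,0,1],[0,0,0,0,1]]
  ]
}}

```text
time_s: 8.65
position: [531.8, -125.6, 237.5]
eef_rot: [[-0.005, 0.0, 1.0], [-1.0, -0.002, -0.005], [0.002, -1.0, 0.0]]
ft_force: [-0.2, 0.9, -0.2]
width: 0.974
```

>>> {"op": "send_rows", "data": {
  "rows": [
    [[0,0,0,0,1],[0,0,0,0,1],[0,0,0,0,1]]
  ]
}}

```text
time_s: 8.9
position: [531.2, -118.9, 237.7]
eef_rot: [[0.001, -0.001, 1.0], [-1.0, 0.0, 0.001], [-0.0, -1.0, -0.001]]
ft_force: [0.2, 0.4, -0.5]
width: 1.002
```

Run:
```python
from h import *
s=env.sense(); print(s["time_s"],s["position"],s["eef_rot"].round(3))
p,d,c=cam("wrist"); save("w2.png",p); np.savez("w2.npz",p=p,d=d,K=c["K"],k1=c["k1"],T=c["T"])
v,u=np.mgrid[0:400,0:640]; uv=np.c_[u.ravel(),v.ravel()]; P=dep(c,d,uv)
ok=(d.ravel()>0)&(abs(P[:,0]-531)<70)
zd=np.median(P[ok&(P[:,2]<25)&(P[:,2]>10)][:,2]); print(zd)
for y in range(0,-180,-10):
    q=P[ok&(abs(P[:,1]-y)<4)&(P[:,2]>zd+8)&(P[:,2]<zd+18)]
    L=q[q[:,0]<531][:,0];R=q[q[:,0]>531][:,0]
    if len(L)>3 and len(R)>3: print(y,np.percentile(L,[3,97]).round(1),np.percentile(R,[3,97]).round(1),np.median(q[:,2]).round(1))
```

```text
8.9 [ 531.2118338  -118.92264219  237.68869647] [[ 0.001 -0.001  1.   ]
 [-1.     0.     0.001]
 [-0.    -1.    -0.001]]
17.371826240336475
-40 [481.4 492.9] [570.1 581.6] 31.2
-50 [486.  498.1] [564.2 577.2] 31.2
-60 [490.9 503.3] [558.2 570.6] 31.2
-70 [496.6 505.8] [555.8 565.8] 31.1
-80 [496.3 505.7] [555.8 565.1] 31.1
-90 [496.  505.6] [555.9 565.4] 31.1
-100 [495.8 505.3] [556.1 565.7] 31.2
-110 [496.6 505.2] [556.2 564.8] 31.3
-120 [496.3 505.7] [555.6 565.1] 31.0
-130 [496.1 505.6] [555.6 565.4] 31.2
-140 [495.8 505.6] [555.8 564.7] 31.2
-150 [496.6 505.5] [555.9 564.7] 31.1
-160 [480.1 505.3] [556.1 581. ] 31.1
-170 [490.5 505.1] [555.4 570.5] 31.2
```

View pics/w2.png

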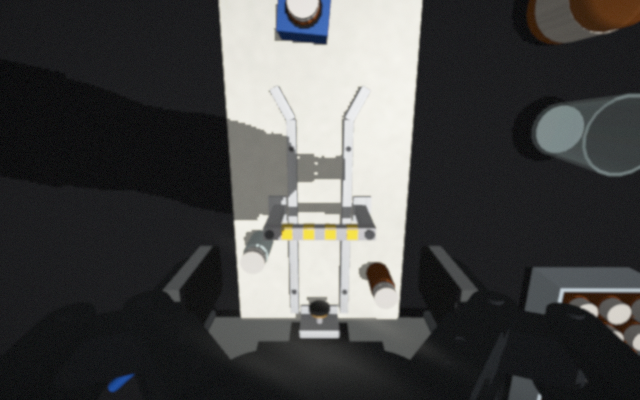

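The lane centre is x≈530.7, running along -y, with the bar at y≈-167 (image row 233) and the buffer at (319,308). Going back to the handle.

>>> {"op": "send_rows", "data": {
  "rows": [
    [[0,4,0,-1,1],[0,4,0,-1,1],[0,4,0,-1,1],[0,4,0,-1,1],[0,4,0,-1.2,1]]
  ]
}}

```text
time_s: 9.37
position: [530.6, 83.3, 238.2]
eef_rot: [[-0.09, 0.0, 0.996], [-0.996, 0.0, -0.09], [-0.0, -1.0, 0.0]]
ft_force: [1.4, 0.4, -0.1]
width: 1.0
```

>>> {"op": "send_rows", "data": {
  "rows": [
    [[0,4,-3,0,1],[0,4,-3,0,1],[0.1,3.8,-4,0,1],[0,0,0,0,1],[0,0,0,0,1]]
  ]
}}

```text
time_s: 9.78
position: [530.3, 177.9, 156.1]
eef_rot: [[-0.086, -0.003, 0.996], [-0.996, -0.001, -0.086], [0.001, -1.0, -0.003]]
ft_force: [1.0, -1.0, 0.3]
width: 0.999
```

>>> {"op": "send_rows", "data": {
  "rows": [
    [[0,0,0,0,1],[0,0,0,0,1]]
  ]
}}

```text
time_s: 9.95
position: [532.6, 175.6, 159.0]
eef_rot: [[-0.09, 0.002, 0.996], [-0.996, 0.0, -0.09], [-0.0, -1.0, 0.002]]
ft_force: [0.3, -0.4, 1.0]
width: 0.998
```

Run:
```python
from h import *
s=env.sense(); print(s["time_s"],s["position"],s["eef_rot"].round(3))
p,d,c=cam("side"); 
a=spotter.landmark_of("side","rack_handle"); print([(f["score"],f["at"],onz(c,f["at"],59.3)) for f in a])
save("s2.png",cv2.resize(p[120:240,220:380],(640,480),interpolation=cv2.INTER_CUBIC))
```

```text
9.95 [532.58825647 175.58747943 158.9982832 ] [[-0.09   0.002  0.996]
 [-0.996  0.    -0.09 ]
 [-0.    -1.     0.002]]
[(0.66, [208.8, 213.4], array([[247.72195722, 153.17872306,  59.3       ]])), (0.59, [294.1, 171.5], array([[541.70634762, 208.30985478,  59.3       ]]))]
```

View pics/s2.png

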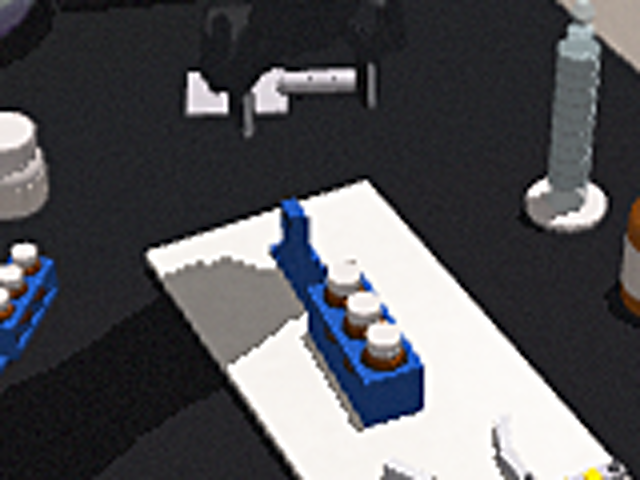

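The rack is unmoved, all caps are level, and the hand is open above. Descending to the handle.

>>> {"op": "send_rows", "data": {
  "rows": [
    [[0,1.2,0,0,1],[0,1.1,-1,0,1],[0,0,-3,0,1],[0,0,-3,0,1],[0,0,-2,0,1]]
  ]
}}

```text
time_s: 10.47
position: [531.4, 199.1, 65.2]
eef_rot: [[-0.09, -0.001, 0.996], [-0.996, -0.0, -0.09], [0.0, -1.0, -0.001]]
ft_force: [-0.3, -0.5, 0.3]
width: 0.998
```

>>> {"op": "send_rows", "data": {
  "rows": [
    [[0,0,-1.5,0,1],[0,0,-1,0,1],[0,0,0,0,1],[0,0,0,0,1]]
  ]
}}

```text
time_s: 10.8
position: [532.1, 199.0, 42.6]
eef_rot: [[-0.09, -0.001, 0.996], [-0.996, -0.0, -0.09], [0.0, -1.0, -0.001]]
ft_force: [0.1, 0.6, -0.2]
width: 1.001
```

>>> {"op": "send_rows", "data": {
  "rows": [
    [[0,0,0,0,0.6],[0,0,0,0,0.3],[0,0,0,0,0.1],[0,0,0,0,0.1],[0,0,0,0,0.1]]
  ]
}}

```text
time_s: 11.22
position: [532.4, 198.8, 43.3]
eef_rot: [[-0.091, 0.001, 0.996], [-0.996, 0.0, -0.091], [-0.0, -1.0, 0.001]]
ft_force: [-0.6, 0.1, -0.5]
width: 0.299
```

>>> {"op": "send_rows", "data": {
  "rows": [
    [[0,0,0,0,0.0],[0,0,0,0,0.0],[0,0,0,0,0],[0,0,0,0,0],[0,0,0,0,0]]
  ]
}}

```text
time_s: 11.63
position: [532.3, 198.8, 43.2]
eef_rot: [[-0.09, 0.0, 0.996], [-0.996, 0.0, -0.09], [-0.0, -1.0, 0.0]]
ft_force: [-1.0, -0.4, 6.4]
width: 0.155
```

>>> {"op": "send_rows", "data": {
  "rows": [
    [[0,0,0.03,1,0],[0,0,0,1,0],[-0.05,0,0,1,0],[-0.05,0,0,1,0],[-0.05,0,0,1.2,0]]
  ]
}}

```text
time_s: 12.05
position: [530.4, 198.6, 43.3]
eef_rot: [[0.002, -0.001, 1.0], [-1.0, -0.0, 0.002], [0.0, -1.0, -0.001]]
ft_force: [-3.0, 0.1, 5.6]
width: 0.146
```

>>> {"op": "send_rows", "data": {
  "rows": [
    [[0,-1,0,0,0],[0,-1,0,0,0],[0,-1,0,0,0],[0,0,0,0,0],[0,0,0,0,0]]
  ]
}}

```text
time_s: 12.47
position: [530.9, 167.2, 43.2]
eef_rot: [[-0.001, 0.0, 1.0], [-1.0, -0.002, -0.001], [0.002, -1.0, 0.0]]
ft_force: [0.7, -6.0, 5.6]
width: 0.152
```

Run:
```python
from h import *
s=env.sense(); print(s["time_s"],s["position"],s["eef_rot"].round(3),s["ft_force"].round(1),s["ft_torque"].round(2))
p,d,c=cam("wrist"); save("w3.png",p)
v,u=np.mgrid[0:400,0:640]; uv=np.c_[u.ravel(),v.ravel()]; P=dep(c,d,uv); I=p.reshape(-1,3).astype(int)
ok=(d.ravel()>0)&(abs(P[:,0]-531)<70)
b=ok&(I[:,2]-I[:,0]>40)&(P[:,2]>54)&(P[:,2]<66)&(P[:,1]<135)
for y in range(-40,130,10):
    q=P[b&(abs(P[:,1]-y)<5)]
    if len(q)>3: print(y,np.percentile(q[:,0],[2,98]).round(1))
g=ok&(I.max(1)-I.min(1)<40)&(I.min(1)>70)&(P[:,2]>76)&(P[:,2]<92)
k,l,st,ce=cv2.connectedComponentsWithStats(g.reshape(400,640).astype(np.uint8))
for i in range(1,k):
    if st[i,4]>60: q=P[l.ravel()==i]; print("cap",st[i],np.median(q,0).round(1))
p2,d2,c2=cam("side"); P=dep(c2,d2,uv)
```

```text
12.4667 [530.91627667 167.16581875  43.22009893] [[-0.001  0.     1.   ]
 [-1.    -0.002 -0.001]
 [ 0.002 -1.     0.   ]] [ 0.7 -6.   5.6] [-1.01 -0.21  0.11]
```

View pics/w3.png

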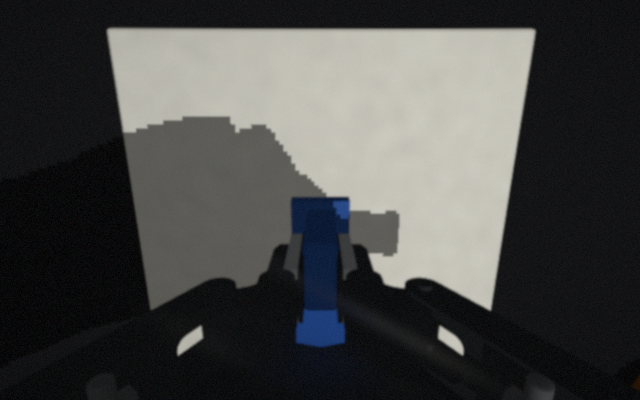

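The wrist view shows only the tab gripped symmetrically (320,200). I'll check the rack's yaw with the fixed cameras.

```bash
cat > caps.py <<'E'
from h import *
def run():
    s=env.sense(); print(s["time_s"].round(2),s["position"].round(1),s["ft_force"].round(1),s["ft_torque"].round(2),s["width"].round(3))
    for n in ["side","scene"]:
        p,d,c=cam(n); cv2.imwrite(f"pics/{n}_{s['time_s']:.1f}.png",p[...,::-1])
        v,u=np.mgrid[0:400,0:640]; uv=np.c_[u.ravel(),v.ravel()]; P=dep(c,d,uv); I=p.reshape(-1,3).astype(int)
        g=(d.ravel()>0)&(abs(P[:,0]-531)<35)&(P[:,1]<s["position"][1]-60)&(P[:,1]>s["position"][1]-200)
        cap=g&(I.max(1)-I.min(1)<45)&(I.min(1)>90)&(P[:,2]>74)&(P[:,2]<94)
        k,l,st,ce=cv2.connectedComponentsWithStats(cap.reshape(400,640).astype(np.uint8))
        for i in range(1,k):
            if st[i,4]>=12: q=P[l.ravel()==i]; print(n,"cap",st[i,4],ce[i].round(),onz(c,ce[i],80).round(1),q[:,2].max().round(1))
        b=g&(I[:,2]-I[:,0]>40)&(P[:,2]>52)&(P[:,2]<68); q=P[b]
        if len(q)>20:
            r=cv2.minAreaRect(q[:,:2].astype(np.float32)); print(n,"top",len(q),np.round(r[0],1),np.round(r[1],1),round(r[2],1))
if __name__=="__main__": run()
E
python3 caps.py
```

```text
Traceback (most recent call last):
  File "caps.py", line 15, in <module>
    if __name__=="__main__": run()
                             ~~~^^
  File "caps.py", line 3, in run
    s=env.sense(); print(s["time_s"].round(2),s["position"].round(1),s["ft_force"].round(1),s["ft_torque"].round(2),s["width"].round(3))
                         ^^^^^^^^^^^^^^^^^
AttributeError: 'float' object has no attribute 'round'
```

```bash
sed -i 's/s\["time_s"\].round(2)/s["time_s"]/; s/s\["width"\].round(3)/s["width"]/' caps.py; python3 caps.py
```

```text
12.5667 [531.  167.4  43.2] [ 0.3 -6.8  5.4] [-1.14 -0.17  0.02] 0.1515632563918595
side cap 176 [319. 202.] [[531.2  28.2  80. ]] 86.6
side top 191 [531.4  29.9] [117.2  46.6] 89.1
scene cap 47 [311. 186.] [[529.9  -1.5  80. ]] 87.7
scene cap 50 [322. 188.] [[529.2  34.6  80. ]] 89.4
scene cap 48 [332. 191.] [[529.8  70.1  80. ]] 88.5
scene top 170 [532.8  36.2] [109.4  44.6] 88.8
```

Aligned. Entering the lane.

>>> {"op": "send_rows", "data": {
  "rows": [
    [[0,-0.8,0,0,0],[0,-0.8,0,0,0],[0,-0.8,0,0,0],[0,-0.8,0,0,0],[0,-0.8,0,0,0]]
  ]
}}

```text
time_s: 13.08
position: [530.9, 129.2, 43.3]
eef_rot: [[0.001, 0.0, 1.0], [-1.0, 0.002, 0.001], [-0.002, -1.0, 0.0]]
ft_force: [0.2, 5.6, 2.4]
width: 0.145
```

>>> {"op": "send_rows", "data": {
  "rows": [
    [[0,-0.6,0,0,0],[0,-0.6,0,0,0],[0,-0.6,0,0,0],[0,0,0,0,0],[0,0,0,0,0]]
  ]
}}

```text
time_s: 13.5
position: [530.8, 110.1, 43.2]
eef_rot: [[-0.0, 0.0, 1.0], [-1.0, -0.001, -0.0], [0.001, -1.0, 0.0]]
ft_force: [-0.2, -2.5, 5.8]
width: 0.155
```

>>> {"op": "send_rows", "data": {
  "rows": [
    [[0,-0.8,0,0,0],[0,-0.8,0,0,0],[0,-0.8,0,0,0],[0,-0.8,0,0,0],[0,-0.8,0,0,0]]
  ]
}}

```text
time_s: 13.92
position: [530.8, 71.5, 43.2]
eef_rot: [[0.001, 0.0, 1.0], [-1.0, 0.002, 0.001], [-0.002, -1.0, 0.0]]
ft_force: [-0.3, 5.9, 4.1]
width: 0.151
```

>>> {"op": "send_rows", "data": {
  "rows": [
    [[0,-0.8,0,0,0],[0,-0.8,0,0,0],[0,-0.8,0,0,0],[0,0,0,0,0],[0,0,0,0,0]]
  ]
}}

```text
time_s: 14.33
position: [530.8, 46.1, 43.2]
eef_rot: [[-0.0, 0.0, 1.0], [-1.0, -0.001, -0.0], [0.001, -1.0, 0.0]]
ft_force: [-0.2, -3.0, 6.3]
width: 0.152
```

```bash
python3 caps.py
python3 - <<'E'
import cv2,glob,os
f=sorted(glob.glob("pics/side_*.png"),key=os.path.getmtime)[-1]; p=cv2.imread(f)
cv2.imwrite("pics/s3.png",cv2.resize(p[160:300,250:410],(640,560),interpolation=cv2.INTER_CUBIC))
E
```

```text
14.3333 [530.8  46.1  43.2] [-0.2 -3.   6.3] [-0.38 -0.13  0.12] 0.15222908004906713
side cap 68 [335. 220.] [[531.4 -56.4  80. ]] 86.1
side cap 71 [342. 229.] [[530.6 -93.4  80. ]] 85.4
side cap 72 [349. 237.] [[ 531.3 -128.1   80. ]] 84.9
side top 160 [531.  -85.1] [100.3  47.3] 89.8
scene cap 45 [277. 178.] [[ 529.6 -123.1   80. ]] 89.0
scene cap 48 [287. 180.] [[529.4 -86.8  80. ]] 87.4
scene cap 46 [297. 183.] [[530.  -51.1  80. ]] 88.7
scene top 164 [533.8 -86.7] [ 41.5 112.2] 0.4
```

View pics/s3.png

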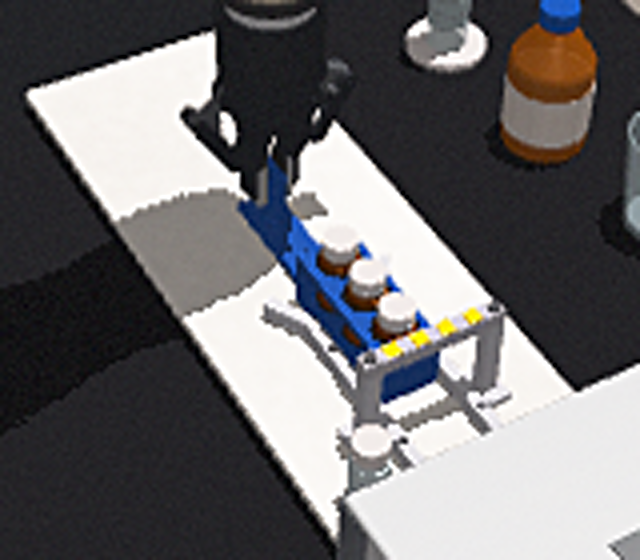

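The rack is in the lane with its nose at the bar and the vials level. Passing slowly under the bar.

>>> {"op": "send_rows", "data": {
  "rows": [
    [[0,-0.4,0,0,0],[0,-0.4,0,0,0],[0,-0.4,0,0,0],[0,-0.3,0,0,0],[0,-0.2,0,0,0]]
  ]
}}

```text
time_s: 14.85
position: [530.8, 30.6, 43.2]
eef_rot: [[0.001, 0.0, 1.0], [-1.0, 0.002, 0.001], [-0.002, -1.0, 0.0]]
ft_force: [-0.5, 7.8, 5.1]
width: 0.154
```

>>> {"op": "send_rows", "data": {
  "rows": [
    [[0,-0.1,0,0,0],[0,-0.1,0,0,0],[0,-0.1,0,0,0],[0,-0.1,0,0,0],[0,-0.1,0,0,0]]
  ]
}}

```text
time_s: 15.27
position: [530.8, 25.8, 43.2]
eef_rot: [[0.001, 0.0, 1.0], [-1.0, 0.002, 0.001], [-0.002, -1.0, 0.0]]
ft_force: [-0.2, 6.1, 5.5]
width: 0.147
```

>>> {"op": "send_rows", "data": {
  "rows": [
    [[0,-0.1,0,0,0],[0,-0.1,0,0,0],[0,-0.1,0,0,0],[0,-0.1,0,0,0],[0,-0.1,0,0,0]]
  ]
}}

```text
time_s: 15.68
position: [530.8, 20.9, 43.2]
eef_rot: [[0.001, 0.0, 1.0], [-1.0, 0.002, 0.001], [-0.002, -1.0, 0.0]]
ft_force: [-0.5, 7.1, 5.9]
width: 0.152
```

>>> {"op": "send_rows", "data": {
  "rows": [
    [[0,-0.3,0,0,0],[0,-0.5,0,0,0],[0,-0.6,0,0,0],[0,-0.6,0,0,0],[0,-0.4,0,0,0]]
  ]
}}

```text
time_s: 16.1
position: [530.8, -3.5, 43.2]
eef_rot: [[0.001, 0.0, 1.0], [-1.0, 0.002, 0.001], [-0.002, -1.0, 0.0]]
ft_force: [-0.3, 6.8, 5.7]
width: 0.156
```

>>> {"op": "send_rows", "data": {
  "rows": [
    [[0,-0.2,0,0,0],[0,-0.2,0,0,0],[0,-0.1,0,0,0],[0,-0.1,0,0,0],[0,-0.1,0,0,0]]
  ]
}}

```text
time_s: 16.52
position: [530.8, -10.1, 43.2]
eef_rot: [[0.001, 0.0, 1.0], [-1.0, 0.002, 0.001], [-0.002, -1.0, 0.0]]
ft_force: [0.3, 7.0, 5.6]
width: 0.158
```

>>> {"op": "send_rows", "data": {
  "rows": [
    [[0,-0.1,0,0,0],[0,-0.1,0,0,0],[0,-0.1,0,0,0],[0,-0.1,0,0,0],[0,-0.1,0,0,0]]
  ]
}}

```text
time_s: 16.93
position: [530.8, -15.1, 43.2]
eef_rot: [[0.001, 0.0, 1.0], [-1.0, 0.002, 0.001], [-0.002, -1.0, 0.0]]
ft_force: [-0.8, 7.1, 6.0]
width: 0.154
```

>>> {"op": "send_rows", "data": {
  "rows": [
    [[0,-0.4,0,0,0],[0,-0.5,0,0,0],[0,-0.6,0,0,0],[0,-0.6,0,0,0],[0,-0.4,0,0,0]]
  ]
}}

```text
time_s: 17.35
position: [530.8, -40.5, 43.2]
eef_rot: [[0.001, 0.0, 1.0], [-1.0, 0.002, 0.001], [-0.002, -1.0, 0.0]]
ft_force: [-0.1, 7.2, 5.8]
width: 0.151
```

>>> {"op": "send_rows", "data": {
  "rows": [
    [[0,-0.2,0,0,0],[0,-0.2,0,0,0],[0,-0.1,0,0,0],[0,-0.1,0,0,0],[0,-0.1,0,0,0]]
  ]
}}

```text
time_s: 17.77
position: [530.7, -47.1, 43.2]
eef_rot: [[0.001, -0.0, 1.0], [-1.0, 0.002, 0.001], [-0.002, -1.0, -0.0]]
ft_force: [-0.6, 6.8, 6.3]
width: 0.153
```

>>> {"op": "send_rows", "data": {
  "rows": [
    [[0,-0.1,0,0,0],[0,-0.1,0,0,0],[0,-0.1,0,0,0],[0,-0.1,0,0,0],[0,-0.1,0,0,0]]
  ]
}}

```text
time_s: 18.18
position: [530.7, -52.0, 43.2]
eef_rot: [[0.001, -0.0, 1.0], [-1.0, 0.002, 0.001], [-0.002, -1.0, -0.0]]
ft_force: [0.7, 8.2, 6.6]
width: 0.155
```

All three are past the bar with no force rise. I'll estimate the buffer face from the earlier wrist depth while approaching.

>>> {"op": "send_rows", "data": {
  "rows": [
    [[0,-0.4,0,0,0],[0,-0.6,0,0,0],[0,-0.6,0,0,0],[0,-0.6,0,0,0],[0,-0.4,0,0,0]]
  ]
}}

```text
time_s: 18.6
position: [530.7, -78.4, 43.2]
eef_rot: [[0.001, -0.0, 1.0], [-1.0, 0.002, 0.001], [-0.002, -1.0, -0.0]]
ft_force: [1.0, 7.4, 6.7]
width: 0.154
```

Run:
```python
from h import *
a=np.load("w2.npz"); d=a["d"]; c=dict(K=a["K"],k1=float(a["k1"]),T=a["T"])
for col in (314,319,324):
    for r in range(290,322,2):
        q=dep(c,d,[col,r])[0]; print(col,r,q.round(1),a["p"][r,col])
```

```text
314 290 [ 524.4 -274.5   16.4] [235 234 227]
314 292 [ 524.4 -276.9   16.9] [237 235 228]
314 294 [ 524.4 -279.6   17. ] [235 234 227]
314 296 [ 524.4 -282.2   17.4] [206 203 194]
314 298 [ 524.4 -284.9   17.7] [134 132 125]
314 300 [ 524.4 -287.5   17.9] [104 102  98]
314 302 [ 524.6 -282.9   29.2] [45 46 44]
314 304 [ 524.7 -282.6   33.8] [25 24 25]
314 306 [ 524.8 -282.8   37.6] [27 26 24]
314 308 [ 524.9 -282.6   41.9] [25 26 21]
314 310 [ 524.9 -282.6   45.8] [25 25 26]
314 312 [ 525.  -282.6   49.6] [37 35 36]
314 314 [ 525.  -285.4   49.4] [64 55 43]
314 316 [ 524.9 -289.3   47.5] [122 101  68]
314 318 [ 524.6 -304.7   29.9] [105  98  90]
314 320 [ 524.6 -305.    33.4] [96 96 97]
319 290 [ 530.6 -274.    17.1] [236 234 227]
319 292 [ 530.6 -276.8   17.1] [235 233 226]
319 294 [ 530.6 -279.3   17.5] [235 233 226]
319 296 [ 530.6 -282.7   16.7] [202 202 192]
319 298 [ 530.6 -284.5   18.2] [130 130 124]
319 300 [ 530.7 -282.7   25.3] [84 82 78]
319 302 [ 530.7 -282.4   30. ] [47 47 43]
319 304 [ 530.7 -281.8   35.1] [39 38 37]
319 306 [ 530.7 -282.    38.8] [31 28 29]
319 308 [ 5
[... 287 characters left out ...]
187]
324 290 [ 536.8 -273.4   18. ] [237 235 228]
324 292 [ 536.8 -276.3   17.8] [237 235 228]
324 294 [ 536.8 -279.1   17.9] [236 233 227]
324 296 [ 536.8 -282.5   16.9] [207 204 194]
324 298 [ 536.8 -284.9   17.6] [142 140 133]
324 300 [ 536.9 -287.8   17.5] [120 119 113]
324 302 [ 536.7 -282.6   29.6] [71 72 68]
324 304 [ 536.7 -283.5   32.5] [48 48 46]
324 306 [ 536.6 -282.4   38.2] [39 38 36]
324 308 [ 536.6 -282.8   41.5] [35 33 32]
324 310 [ 536.5 -282.8   45.4] [29 30 29]
324 312 [ 536.5 -283.5   48.3] [38 38 37]
324 314 [ 536.5 -286.    48.5] [73 62 46]
324 316 [ 536.6 -290.2   46.3] [134 110  71]
324 318 [ 536.8 -305.1   29.4] [111 103  92]
324 320 [ 536.8 -304.8   33.7] [95 96 96]
```

>>> {"op": "send_rows", "data": {
  "rows": [
    [[0,-0.2,0,0,0],[0,-0.2,0,0,0],[0,-0.1,0,0,0],[0,-0.1,0,0,0],[0,0,0,0,0]]
  ]
}}

```text
time_s: 19.02
position: [530.7, -84.2, 43.2]
eef_rot: [[0.001, -0.0, 1.0], [-1.0, 0.002, 0.001], [-0.002, -1.0, -0.0]]
ft_force: [-0.5, 5.7, 5.7]
width: 0.147
```

>>> {"op": "send_rows", "data": {
  "rows": [
    [[0,-0.05,0,0,0],[0,-0.05,0,0,0],[0,-0.05,0,0,0],[0,-0.05,0,0,0]]
  ]
}}

```text
time_s: 19.35
position: [530.7, -85.9, 43.2]
eef_rot: [[0.001, -0.0, 1.0], [-1.0, 0.002, 0.001], [-0.002, -1.0, -0.0]]
ft_force: [0.6, 8.2, 6.8]
width: 0.153
```

>>> {"op": "send_rows", "data": {
  "rows": [
    [[0,-0.05,0,0,0],[0,-0.05,0,0,0],[0,-0.05,0,0,0]]
  ]
}}

```text
time_s: 19.6
position: [530.7, -87.5, 43.2]
eef_rot: [[0.001, -0.0, 1.0], [-1.0, 0.002, 0.001], [-0.002, -1.0, -0.0]]
ft_force: [-0.6, 8.4, 7.0]
width: 0.154
```

>>> {"op": "send_rows", "data": {
  "rows": [
    [[0,-0.05,0,0,0],[0,-0.05,0,0,0],[0,-0.05,0,0,0]]
  ]
}}

```text
time_s: 19.85
position: [530.7, -88.9, 43.2]
eef_rot: [[0.001, -0.0, 1.0], [-1.0, 0.002, 0.001], [-0.002, -1.0, -0.0]]
ft_force: [-0.2, 7.0, 7.0]
width: 0.157
```

>>> {"op": "send_rows", "data": {
  "rows": [
    [[0,-0.05,0,0,0],[0,-0.05,0,0,0],[0,-0.05,0,0,0]]
  ]
}}

```text
time_s: 20.1
position: [530.7, -90.4, 43.2]
eef_rot: [[0.001, -0.0, 1.0], [-1.0, 0.002, 0.001], [-0.002, -1.0, -0.0]]
ft_force: [0.1, 8.2, 7.8]
width: 0.15
```

>>> {"op": "send_rows", "data": {
  "rows": [
    [[0,-0.05,0,0,0],[0,-0.05,0,0,0],[0,0,0,0,0]]
  ]
}}

```text
time_s: 20.35
position: [530.7, -90.5, 43.2]
eef_rot: [[0.002, -0.0, 1.0], [-1.0, 0.004, 0.002], [-0.004, -1.0, 0.0]]
ft_force: [0.1, 12.4, 7.4]
width: 0.147
```

Contact felt at TCP y=-90.5, as predicted from the depth reading (about -90.5). Leaning on it gently.

>>> {"op": "send_rows", "data": {
  "rows": [
    [[0,-0.05,0,0,0],[0,0,0,0,0],[0,0,0,0,0]]
  ]
}}

```text
time_s: 20.6
position: [530.7, -90.5, 43.2]
eef_rot: [[0.002, -0.0, 1.0], [-1.0, 0.005, 0.002], [-0.005, -1.0, -0.0]]
ft_force: [0.2, 15.9, 8.1]
width: 0.154
```

>>> {"op": "send_rows", "data": {
  "rows": [
    [[0,-0.03,0,0,0],[0,0,0,0,0],[0,0,0,0,0],[0,0,0,0,0]]
  ]
}}

```text
time_s: 20.93
position: [530.7, -90.5, 43.2]
eef_rot: [[0.002, -0.0, 1.0], [-1.0, 0.005, 0.002], [-0.005, -1.0, -0.0]]
ft_force: [-0.1, 17.0, 7.4]
width: 0.151
```

>>> {"op": "send_rows", "data": {
  "rows": [
    [[0,0.05,0,0,0],[0,0.06,0,0,0],[0,0,0,0,0.3],[0,0,0,0,0.6],[0,0,0,0,0.8]]
  ]
}}

```text
time_s: 21.35
position: [530.2, -92.6, 42.7]
eef_rot: [[0.0, -0.001, 1.0], [-1.0, -0.001, 0.0], [0.001, -1.0, -0.001]]
ft_force: [-0.1, -0.1, -0.6]
width: 0.574
```

>>> {"op": "send_rows", "data": {
  "rows": [
    [[0,0,0,0,0.8],[0,0,0,0,0.8],[0,0,1,0,0.8],[0,0,3,0,0.8],[0,0,4,0,0.8]]
  ]
}}

```text
time_s: 21.77
position: [528.6, -92.3, 122.1]
eef_rot: [[0.0, -0.006, 1.0], [-1.0, 0.001, 0.0], [-0.001, -1.0, -0.006]]
ft_force: [1.3, -0.4, 0.7]
width: 0.799
```

>>> {"op": "send_rows", "data": {
  "rows": [
    [[0,1,4,0,0.8],[0,4,3,0,0.8],[0,4,0,0,0.8],[0,4,0,0,0.8],[0,0,0,0,0.8]]
  ]
}}

```text
time_s: 22.18
position: [530.8, 36.1, 189.6]
eef_rot: [[0.004, 0.002, 1.0], [-1.0, 0.002, 0.004], [-0.002, -1.0, 0.002]]
ft_force: [-0.2, 0.2, -0.4]
width: 0.8
```

```bash
sed -i 's/s\["position"\]\[1\]-60/-150/; s/s\["position"\]\[1\]-200/-300/' caps.py; python3 caps.py
python3 - <<'E'
from h import *
s=env.sense(); p,d,c=cam("wrist"); save("w4.png",p)
for f in spotter.landmark_of("wrist","rack_handle")[:2]: print(f["score"],f["at"],onz(c,f["at"],59.3),dep(c,d,f["at"]))
v,u=np.mgrid[0:400,0:640]; uv=np.c_[u.ravel(),v.ravel()]; P=dep(c,d,uv); I=p.reshape(-1,3).astype(int)
b=(d.ravel()>0)&(abs(P[:,0]-531)<40)&(I[:,2]-I[:,0]>40)&(P[:,1]<-50)&(P[:,1]>-300)
H=P[b&(P[:,2]>64)&(P[:,1]>-125)]; print("handle",H.min(0),H.max(0)) if len(H) else 0
for y in range(-130,-60,10):
    q=P[b&(abs(P[:,1]-y)<5)&(P[:,2]<32)]
    if len(q)>3: print("tail",y,np.percentile(q[:,0],[2,98]).round(1),np.median(q[:,2]))
E
```

```text
22.1833 [530.8  36.1 189.6] [-0.2  0.2 -0.4] [-0.01 -0.03 -0.  ] 0.7995008093399542
side cap 25 [354. 248.] [[ 522.3 -166.4   80. ]] 93.7
side cap 80 [362. 254.] [[ 531.1 -192.5   80. ]] 86.1
side cap 81 [370. 263.] [[ 531.1 -227.8   80. ]] 86.1
side top 105 [ 530.6 -200.1] [55.6 46.9] 88.4
scene cap 43 [240. 170.] [[ 533.6 -258.5   80. ]] 88.0
scene cap 42 [250. 172.] [[ 531.9 -222.7   80. ]] 88.4
scene cap 37 [259. 174.] [[ 529.6 -190.1   80. ]] 88.8
scene top 98 [ 533.7 -223.2] [112.7  44.2] 88.8
0.72 [320.4, 309.4] [[532.11775642 -87.9169928   59.3       ]] [[532.08203328 -81.30187751  68.93035979]]
handle [ 524.34991091 -104.66658732   64.18144464] [537.34431316 -74.58072502  71.13691525]
tail -130 [516.8 545.8] 25.46206015532792
tail -120 [516.9 545.7] 25.495940877791753
tail -110 [517.  545.6] 25.402705295448357
tail -100 [517.  545.5] 25.537765466902044
tail -90 [539.  545.3] 25.595760725202126
tail -80 [518.1 545.2] 25.539464316442547
tail -70 [517.3 545.1] 25.080466060861795
```

View pics/w4.png

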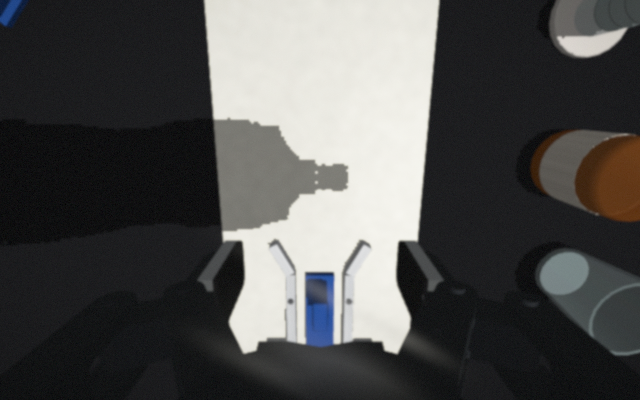

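The view shows the tail straight between the rails (320,310), the hand clear and everything flat. Handing in.

>>> {"op": "send_rows", "data": {
  "rows": [
    [[0,0,0,0,0.8],[0,0,0,0,0.8],[0,0,0,0,0.8]]
  ]
}}

```text
time_s: 22.63
position: [530.6, 29.8, 188.0]
eef_rot: [[-0.001, -0.0, 1.0], [-1.0, -0.0, -0.001], [0.0, -1.0, -0.0]]
ft_force: [-0.4, -0.3, 0.3]
width: 0.8
```

```bash
python3 -c "
from plant import env
s=env.sense(); print(s['time_s'],s['position'],s['ft_force']); print(env.hand_in())"
```

```text
22.6333 [530.62125822  29.84514722 187.99809707] [-0.36715338 -0.32180725  0.32153141]
the job is handed in; nothing more can be done
None
```

The rack is home against the rubber buffer, released and flat in the lane. I handed the job in at 22.6 s; no verdict was reported.

**What I did**
- I pressed all three vials down to their seats before the first pass, with 6–8 N read at the last measured step, so none caught on the bar.
- I then gripped the handle, turned the rack about 5° in line with the lane and slid it under the bar. The drag stayed at about 6–8 N.
- I leaned on the buffer with 17 N at the wrist. Taking off about 7 N of sliding drag, that is roughly 10 N on the buffer. Then I let go and backed off.

**Last checks**
- **Handle and nose:** the handle measured y ≈ -89.6, which puts the nose about 114–115 mm past the bar's middle; 111 mm is needed. Contact came where the depth picture had put the buffer.
- **Alignment:** the tail lies straight within about 1 mm of the lane's middle, and the wrist force is near zero.
- **A disagreement:** the scene camera's cap positions suggested a slight turn of the rack (x from 529.6 to 533.6). The side camera's two clear caps (both x = 531.1) and the wrist view of the tail do not support it. I put it down to the bar partly hiding the caps and the distance.
- **Other objects:** I did not measure the loose things again at the end. No move went near them and no unexpected force showed.

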